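# Drag the runaway tin flying saucer back with the hook

## Robot

A 7-joint arm with a two-finger parallel gripper is mounted at the origin on the work surface. World frame = base frame: x ahead of the robot, y to its left, z up, the work surface at z = 0. Lengths are in mm, angles in rad, forces in N, time in s.
With the tool pointing down it reaches from about 425 to 950 mm from the base axis. Payload 16.7 kg.
Tool frame: the origin (TCP) lies midway between the tips of the shut fingers; the grasp point (between the pads) lies 19 mm behind it (robot.tcp_to_grasp is the distance from the TCP to the grasp point, in mm); z points along the fingers, y is the line along which they close (so a half turn about z gives the same grasp; the last joint's range is limited). The gripper opens to 94 mm and grips with 3 to 60 N. Pads are 16 mm wide; open, the fingers measure 119 mm over their backs; the gripper's body (75 mm by 177 mm) begins 78 mm behind the grasp point.
Start: joints at [-1.438, 0.426, 0.074, 1.606, -0.034, 1.111, -0.067], TCP at [187.712, 648.335, 205.467] pointing down, gripper open.
Joint ranges: [-2.85, 2.85], [-0.5, 2.14], [-1.23, 1.37], [0.21, 2.46], [-1.02, 4.16], [0.16, 2.05], [-2.73, 2.73]. Speed limits (rad/s): [1.89, 1.89, 2.39, 2.39, 3.01, 3.01, 3.01].

## Interface

Orientations are given as [roll, pitch, yaw] about the fixed x, y, z axes, in that order (R = Rz(yaw) Ry(pitch) Rx(roll)).
In Python, from plant import monitor, cams, workorder, robot gives the robot as it stands.
- The arm moves only by the shell command python3 -m inch 'ROWS'. ROWS is JSON, a list of rows, each a list of 5 numbers: the gripper command: -1 is shut, 1 is fully open, values between are in proportion, then the shift along the world's x, y, z in m, then the turn about the world's z in degrees. A call has 1 to 12 rows; each row is the pose to reach, as a shift and turn from the pose commanded when the call began; what a row does not reach only later rows make up. A row lasts 1/12 s, in which the tool goes at most 41.7 mm and 7.16 degrees, less where a joint would pass 70% of its speed; a pose out of reach is approached as far as the arm can. A call with a gripper value outside its range is refused whole. The fingers move at their own pace and stop on an object; the grip force is fixed at half the most. Time passes only in rows, so rows that repeat a pose let the fingers close. It gives the time, the measured TCP pose, the force, the opening and the grip force at its end, in the units of the state.
- monitor.read_state(): the state, without advancing time (a new reading comes with each control period).
- cams.get_image(name): name is "scene" or "top" or "wrist"; returns a dict with "color" (384x512x3 uint8, red, green, blue), "fx", "fy", "cx", "cy" (pixels), "R" (3x3) and "t" (3): a world point X has camera coordinates R X + t. Camera axes: x right, y down, z forward; pixel columns grow to the right and rows downward; lengths in mm; the calibration is good to about 2 mm. A picture is of the moment at which its call begins. There is no depth.
- workorder.finish_job(): hands the job in; it is judged then, once.
The state is a dict: "t": time; "q": joint angles; "qvel": joint speeds; "joint_efforts": joint torques, N m; "position": TCP position; "tool_rot": TCP orientation; "ft_force": force on the tool from outside, world axes, zero at the start; "moment": the same for the moment, N m; "finger_gap": opening from 0.0 (shut) to 1.0 (fully open); "grasp_force": force on a finger pad.
Only numpy, scipy, OpenCV 4.12 (cv2) and the standard library are available. Lean on these libraries where they do the work, as an engineer would, in place of code of your own. Each camera call takes 0.05 s, during which the arm holds its last target. There are 200 camera calls.

## Task

The chrome tin flying saucer has run away to the far side of the counter: take the two-pronged drag hook by its wooden handle, lower the prongs behind the saucer and drag it along the counter towards you until it sits wholly on the pale round wooden disc inlaid in the counter. Then stand the hook upright on the counter on its own feet and let go. Move the saucer only with the hook, sliding it flat and not touching it with the gripper or arm, and leave the ladybird where it is.

Things in the scene. Friction and masses are not known exactly. Their poses are not given: they have to be found in the camera images.
- hook_grip (a point): Middle of the wooden handle (90 x 24 x 24 mm) of the loose drag hook, 72 mm above the counter it stands on; 160 g, balances within 20 mm. x runs along it to the prongs, z up. A bar at this height forks into two upright 8 mm prongs, 130 mm ahead, 28 mm to either side, reaching down to the counter. 66 mm behind, a leg with a 68 mm wide foot. Open underneath between leg and prongs.
- saucer: Chrome tin flying saucer, loose, about 180 g: disc of 110 mm diameter, widest 15 to 22 mm above the counter, low dome and small brass key on top, 50 mm high in all. Origin: centre of its underside, z up; yaw does not matter. With both prongs against its far rim its centre lies 52 mm from the line of the prong centres, towards the handle.
- inlay: Pale wooden disc, 160 mm diameter, let flush into the teak counter, fixed, nearer to the robot than the saucer; things slide over it freely. Origin: its centre, level with the counter's top.
- ladybird: Bystander: spherical red tin ladybird, loose, 62 mm diameter, 66 mm high, on a small black foot, left or right of the saucer; origin: centre of its underside. Two more bystanders are fixed, to the left: a rack with three glass marbles, 35 mm high, and a brass funnel chute over a wooden bowl, 190 mm high.
Things that resemble listed ones, but are neither listed nor needed, are in the scene too. Leave any pink or turquoise look-alike of the part that bears hook_grip alone.

How it is judged (in metres and radians):
On the way:
1. the saucer is caught between the hook's handle and its lowered prongs and has been dragged at least 30 mm (distance of saucer from where it was at the start of the episode above 0.03 m and x of saucer in the frame of hook_grip between 0.05 and 0.1 m and y of saucer in the frame of hook_grip between -0.03 and 0.03 m and z of saucer in the frame of hook_grip above -0.09 m), for 0.1 s.
At the end, for the whole second after the job is handed in: The saucer lies flat and still wholly on the pale disc (centres within 25 mm), the hook stands upright on the counter on its own feet (within 10 degrees), let go, and the ladybird is within 20 mm of where it was (horizontal distance between saucer and inlay below 0.025 m and height (world z) of saucer below 0.005 m and angle between saucer's own z axis and vertical below 0.1 rad and linear speed of saucer below 0.02 m/s and angle between hook_grip's own z axis and vertical below 0.17 rad and height (world z) of hook_grip between 0.06 and 0.08 m and distance of ladybird from where it was at the start of the episode below 0.02 m); the robot touches nothing.
It fails at once if the gripper or arm touches the saucer (contact force between any of the fingers, the arm and saucer above 0.5 N).
It fails at once if the saucer is lifted more than 15 mm or tipped more than 20 degrees (height (world z) of saucer above 0.015 m or angle between saucer's own z axis and vertical above 0.35 rad).
It fails at once if the ladybird is moved more than 20 mm or knocked over (distance of ladybird from where it was at the start of the episode above 0.02 m or angle between ladybird's own z axis and vertical above 0.5 rad).
It also fails if it takes over 42 s, if anything falls off the work surface, if the arm or the gripper's body presses on something with over 40 N, if the wrist force passes 120 N, or if a joint passes its speed limit or range.

## Working session

There is one attempt and no reset: what is moved stays moved. The work goes in short steps, Python scripts to look and compute and a shell command to move; the robot and the scene stay as the last step left them, time stands still between calls to the robot, and variables do not carry over. Pictures are saved under pics/ and viewed, at most 10 in all, crops included, and the job is handed in when it is done.

```bash
mkdir -p pics
python3 - <<'E'
from plant import monitor,cams
import cv2,json
s=monitor.read_state();print(s['t'],s['position'],s['tool_rot'],s['finger_gap'])
for n in("top","scene"):
    i=cams.get_image(n);cv2.imwrite(f"pics/{n}0.png",cv2.resize(i["color"][:,:,::-1],(800,600),interpolation=cv2.INTER_CUBIC))
    print(n,i["fx"],i["cx"],i["cy"],i["R"],i["t"])
E
```

```text
0.0 [187.61292322 647.95087202 204.7717838 ] [-3.14030988e+00  1.18263283e-04  2.85981830e+00] 1.0003760507322053
top 459.6775393254387 264.0807179571434 193.88000834834503 [[ 0.02868457 -0.99957788  0.00461016]
 [-0.98035283 -0.02903272 -0.19510364]
 [ 0.19515513  0.00107688 -0.9807718 ]] [-208.59890995  458.78712177 1027.88340074]
scene 374.8955584248781 249.42443129443797 186.35331304442235 [[-0.12151886  0.99255878  0.00776164]
 [ 0.78319382  0.10068435 -0.6135716 ]
 [-0.60978735 -0.06848166 -0.78960094]] [ 221.29941761 -300.21890884 1286.92373994]
```

View pics/top0.png

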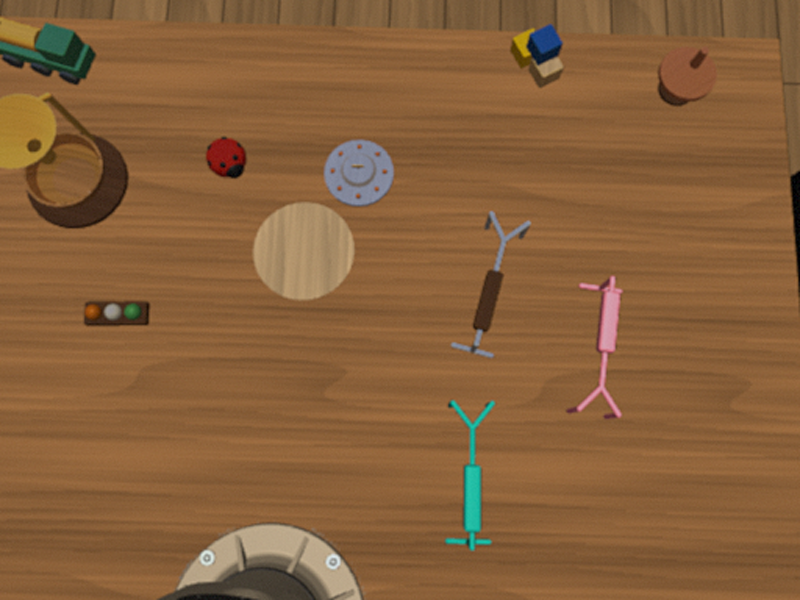

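View pics/scene0.png

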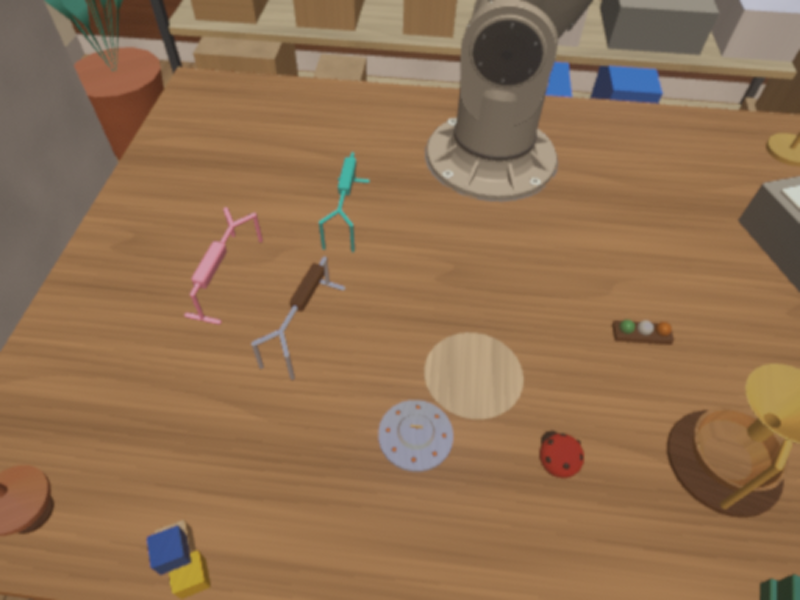

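The top view shows the saucer at (359,172), inlay (304,251), ladybird (227,158) and the wooden hook handle from (493,272) to (482,330), with prong tops at about (491,214) and (528,224). In the scene view these are at (416,435), (474,375), (562,455) and about (308,286).

```bash
cat > h.py <<'E'
import numpy as np
from plant import monitor,cams,workorder
import cv2
def ray(i,u,v,z,s=1.5625):
    u,v=(u+.5)/s-.5,(v+.5)/s-.5
    R,t=np.array(i["R"]),np.array(i["t"]); c=-R.T@t
    d=R.T@np.array([(u-i["cx"])/i["fx"],(v-i["cy"])/i["fy"],1])
    return c+d*(z-c[2])/d[2]
def view(n,f):
    i=cams.get_image(n);cv2.imwrite("pics/"+f,cv2.resize(i["color"][:,:,::-1],(800,600),interpolation=cv2.INTER_CUBIC));return i
E
python3 - <<'E'
from h import *
P={"top":dict(saucer=(359,172.5,19),inlay=(304,251,0),lady=(227,158,33),h1=(493.5,271,72),h2=(482,330,72),p1=(491,214,72),p2=(528,224,72),f1=(453,345,3),f2=(493,355,3)),
"scene":dict(saucer=(416,435.5,19),inlay=(474,375,0),lady=(562,455,33),h1=(299,307,72),h2=(318,266,72),p2=(254,344,72),p1=(284,331,72),pb2=(261,366,0),pb1=(292,377,0))}
for n in P:
    i=cams.get_image(n)
    for k,(u,v,z) in P[n].items(): print(n,k,ray(i,u,v,z).round(1))
E
```

```text
top saucer [ 679.2 -103.4   19. ]
top inlay [552.8 -20.5   0. ]
top lady [691.5 104.1  33. ]
top h1 [ 511.3 -312.3   72. ]
top h2 [ 422.9 -296.3   72. ]
top p1 [ 598.8 -308.    72. ]
top p2 [ 584.9 -363.3   72. ]
top f1 [ 409.5 -258.6    3. ]
top f2 [ 395.8 -320.2    3. ]
scene saucer [ 682.1 -101.    19. ]
scene inlay [558.2 -17.7   0. ]
scene lady [691.8 107.5  33. ]
scene h1 [ 511.2 -308.    72. ]
scene h2 [ 422.5 -294.7   72. ]
scene p2 [ 588.7 -361.    72. ]
scene p1 [ 559.5 -321.1   72. ]
scene pb2 [ 585.2 -363.2    0. ]
scene pb1 [ 598.8 -308.6    0. ]
```

```bash
python3 -m inch '[[1,0.1,-0.11,0.04,0],[1,0.1,-0.11,0.04,0],[1,0.1,-0.11,0.04,0],[1,0.1,-0.11,0.04,0],[1,0.21,-0.23,0.04,0],[1,0.21,-0.23,0.04,0],[1,0.21,-0.23,0.04,0],[1,0.21,-0.23,0.04,0],[1,0.29,-0.37,0.04,0],[1,0.29,-0.37,0.04,0],[1,0.29,-0.37,0.04,0],[1,0.29,-0.37,0.04,0]]'
```

```text
t: 1.2
position: [478.7, 275.6, 245.6]
tool_rot: [3.142, 0.0, 2.859]
ft_force: [-0.5, 0.4, -0.1]
finger_gap: 0.998
grasp_force: 0.0
```

```bash
python3 -m inch '[[1,0.08,-0.25,0,0],[1,0.08,-0.25,0,0],[1,0.08,-0.25,0,0],[1,0.08,-0.25,0,0],[1,0.08,-0.25,0,0],[1,0.08,-0.25,0,0],[1,0.08,-0.25,0,0],[1,0.06,-0.45,0,0],[1,0.06,-0.45,0,0],[1,0.06,-0.45,0,0],[1,0.06,-0.45,0,0],[1,0.06,-0.45,0,0]]'; python3 -m inch '[[1,0.0,-0.2,0,0],[1,0.0,-0.2,0,0],[1,-0.05,-0.3,0,0],[1,-0.05,-0.3,0,0],[1,-0.05,-0.3,0,0],[1,-0.05,-0.3,0,0],[1,-0.05,-0.35,0,0],[1,-0.05,-0.35,0,0]]'; python3 -c "from plant import monitor;print(monitor.read_state()['q'])"
```

```text
t: 2.2
position: [536.8, -174.7, 245.7]
tool_rot: [-3.141, 0.0, 2.858]
ft_force: [0.7, 0.4, 0.5]
finger_gap: 0.996
grasp_force: 0.0
t: 2.87
position: [489.6, -501.9, 245.4]
tool_rot: [3.141, 0.0, 2.86]
ft_force: [1.4, 0.5, 0.4]
finger_gap: 1.003
grasp_force: 0.0
[ 0.27529811  0.50268528  0.63631752  1.52067129 -0.31001326  1.22076501
  2.24858655]
```

```bash
python3 -m inch '[[1,-0.022,0.2,-0.06,2.6],[1,-0.022,0.2,-0.06,2.6],[1,-0.022,0.2,-0.06,2.6],[1,-0.022,0.2,-0.06,2.6],[1,-0.022,0.2,-0.06,2.6],[1,-0.022,0.2,-0.06,2.6],[1,-0.022,0.2,-0.06,2.6],[1,-0.022,0.2,-0.06,2.6],[1,-0.022,0.2,-0.06,2.6]]'
python3 -c "
from h import *
i=view('wrist','w1.png')
print(monitor.read_state()['position'],monitor.read_state()['q'])
R,t=np.array(i['R']),np.array(i['t'])
def pr(p):
    c=R@np.array(p)+t;return 1.5625*(c[0]/c[2]*i['fx']+i['cx']),1.5625*(c[1]/c[2]*i['fy']+i['cy'])
print('proj mid',pr((466,-304,72)),'tcp',pr((*monitor.read_state()['position'][:2],72)))
"
```

```text
t: 3.62
position: [468.5, -301.4, 185.9]
tool_rot: [-3.141, 0.001, 2.904]
ft_force: [1.0, 0.3, 0.1]
finger_gap: 0.995
grasp_force: 0.0
[ 468.35271614 -301.52011081  185.82972753] [-0.05488902  0.28852437  0.61930862  1.92227753 -0.19821245  0.99048302
  1.98688972]
proj mid (np.float64(398.55395657289637), np.float64(283.6250063246324)) tcp (np.float64(403.5892183070487), np.float64(286.4162899247447))
```

View pics/w1.png

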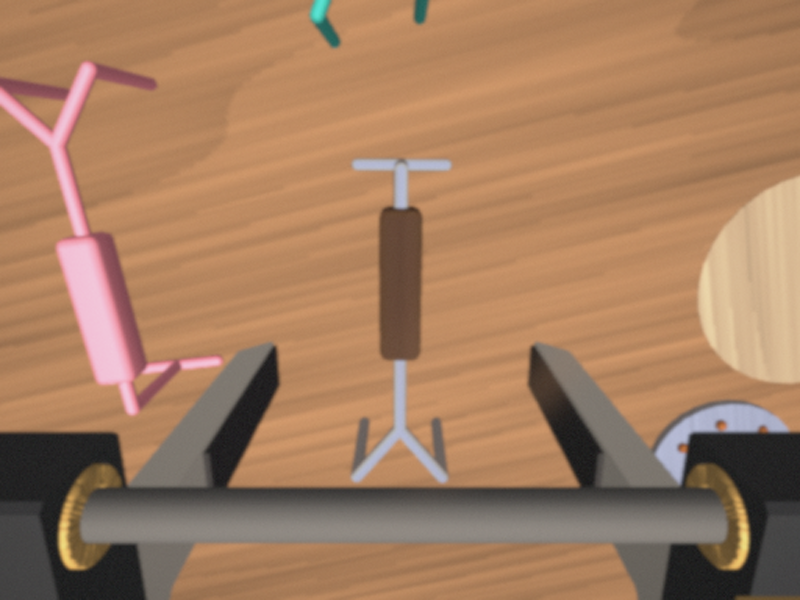

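The handle stands vertical in the wrist picture, centred at (400,283), so it is aligned with the fingers and about 2 mm off the tool axis.

```bash
python3 -m inch '[[1,-0.002,-0.002,-0.04,0],[1,-0.002,-0.002,-0.08,0],[1,-0.002,-0.002,-0.11,0],[1,-0.002,-0.002,-0.133,0],[1,-0.002,-0.002,-0.133,0],[1,-0.002,-0.002,-0.133,0],[-1,-0.002,-0.002,-0.133,0],[-1,-0.002,-0.002,-0.133,0],[-1,-0.002,-0.002,-0.133,0],[-1,-0.002,-0.002,-0.133,0],[-1,-0.002,-0.002,-0.133,0],[-1,-0.002,-0.002,-0.133,0]]'; python3 -m inch '[[-1,0,0,0,0],[-1,0,0,0,0],[-1,0,0,0,0],[-1,0,0,0,0]]'
```

```text
t: 4.67
position: [466.6, -302.1, 52.9]
tool_rot: [3.142, 0.001, 2.905]
ft_force: [1.3, 0.6, 0.4]
finger_gap: 0.613
grasp_force: 0.0
t: 5.0
position: [466.2, -302.1, 52.4]
tool_rot: [-3.142, -0.0, 2.905]
ft_force: [0.4, -0.5, -0.1]
finger_gap: 0.326
grasp_force: 0.0
```

```bash
python3 -m inch '[[-1,0,0,0,0],[-1,0,0,0,0],[-1,0,0,0,0],[-1,0,0,0,0]]';  python3 -m inch '[[-1,0,0,0.03,0],[-1,0,0,0.06,0],[-1,0,0,0.09,0],[-1,0,0,0.09,0],[-1,0,0,0.09,0]]'
```

```text
t: 5.33
position: [466.3, -302.2, 52.4]
tool_rot: [-3.142, -0.0, 2.905]
ft_force: [0.7, -0.3, -0.3]
finger_gap: 0.254
grasp_force: 30.0
t: 5.75
position: [467.2, -302.3, 143.7]
tool_rot: [3.141, 0.003, 2.906]
ft_force: [-0.2, 0.4, -3.0]
finger_gap: 0.256
grasp_force: 30.0
```

```bash
python3 -m inch '[[-1,0.02,0.03,0,-3],[-1,0.04,0.058,0,-6],[-1,0.06,0.086,0,-9],[-1,0.08,0.114,0,-12],[-1,0.1,0.142,0,-15],[-1,0.12,0.17,0,-18],[-1,0.14,0.2,0,-20],[-1,0.155,0.22,0,-20],[-1,0.164,0.233,0,-20],[-1,0.164,0.233,0,-20],[-1,0.164,0.233,0,-20]]'
python3 -c "
from h import *
i=view('top','t2.png')
p=monitor.read_state()['position'];print(p)
R,t=np.array(i['R']),np.array(i['t'])
def pr(p):
    c=R@np.array(p)+t;return 1.5625*(c[0]/c[2]*i['fx']+i['cx']),1.5625*(c[1]/c[2]*i['fy']+i['cy'])
for s in(-28,28):
  a=np.radians(-33.6);print(pr((p[0]+130*np.cos(a)-s*np.sin(a),p[1]+130*np.sin(a)+s*np.cos(a),p[2]+19)))
"
```

```text
t: 6.67
position: [629.7, -69.2, 141.3]
tool_rot: [-3.14, -0.001, 2.557]
ft_force: [-1.0, -0.6, -1.9]
finger_gap: 0.258
grasp_force: 30.0
[629.32549816 -70.33396443 141.64924264]
(np.float64(397.2689789933572), np.float64(107.10521612881453))
(np.float64(365.0664654131449), np.float64(85.87022145197407))
```

View pics/t2.png

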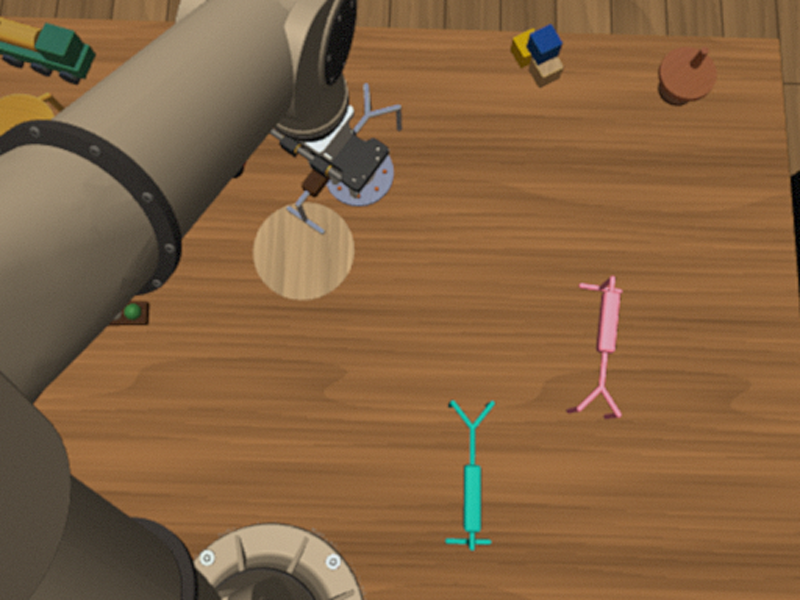

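Prong tops are at (366,86) and (399,108), as predicted, beyond the saucer. I'll check the arm's clearance to the ladybird and funnel from the scene camera before lowering.

```bash
python3 -c "
from h import *
view('scene','s2.png')"
```

```text
(no output)
```

View pics/s2.png

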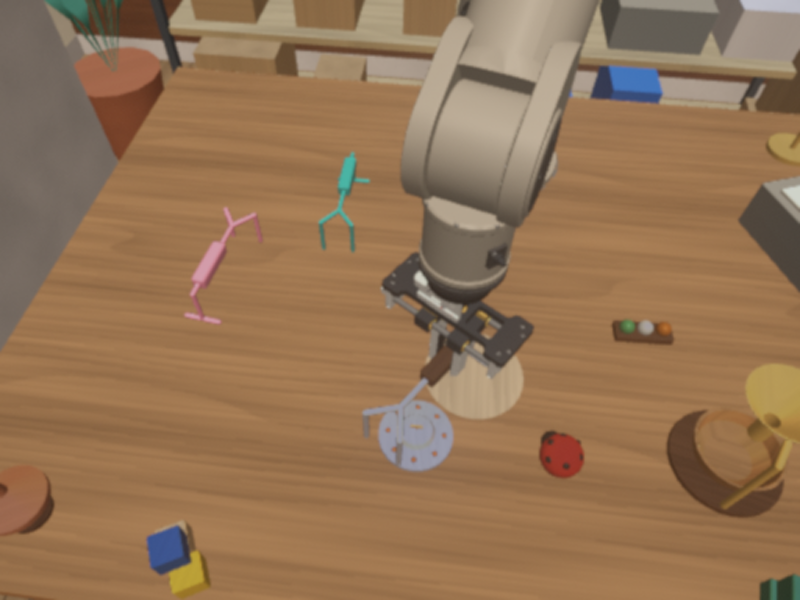

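The arm is high and clear of the ladybird at (562,455) and the funnel, so I'm lowering.

```bash
python3 -m inch '[[-1,0.001,0,-0.03,0],[-1,0.001,0,-0.05,0],[-1,0.001,0,-0.065,0],[-1,0.001,0,-0.077,0],[-1,0.001,0,-0.084,0],[-1,0.001,0,-0.0875,0],[-1,0.001,0,-0.0875,0],[-1,0.001,0,-0.0875,0]]'; python3 -c "
from h import *
view('scene','s3.png')"
```

```text
t: 7.43
position: [631.6, -69.5, 55.6]
tool_rot: [3.141, 0.001, 2.556]
ft_force: [-0.8, -0.3, -1.8]
finger_gap: 0.249
grasp_force: 30.0
```

View pics/s3.png

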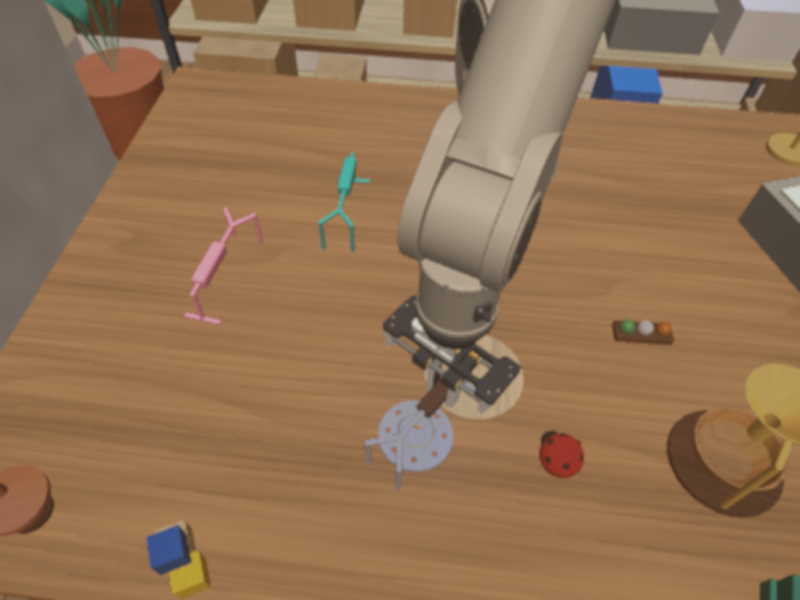

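Both prong feet, at (369,461) and (398,487), are behind the undisturbed saucer. Now I'll drag it.

```bash
python3 -m inch '[[-1,-0.003,0.002,-0.0015,0],[-1,-0.007,0.005,-0.0015,0],[-1,-0.012,0.008,-0.0015,0],[-1,-0.017,0.0115,-0.0015,0],[-1,-0.023,0.0155,-0.0015,0],[-1,-0.029,0.0195,-0.0015,0],[-1,-0.035,0.0233,-0.0015,0],[-1,-0.041,0.0273,-0.0015,0],[-1,-0.047,0.0313,-0.0015,0],[-1,-0.053,0.0353,-0.0015,0],[-1,-0.059,0.0393,-0.0015,0],[-1,-0.065,0.0433,-0.0015,0]]'; python3 -m inch '[[-1,-0.006,0.004,0,0],[-1,-0.012,0.008,0,0],[-1,-0.018,0.012,0,0],[-1,-0.024,0.016,0,0],[-1,-0.03,0.02,0,0],[-1,-0.035,0.0233,0,0],[-1,-0.04,0.0267,0,0],[-1,-0.044,0.0293,0,0],[-1,-0.048,0.032,0,0],[-1,-0.051,0.034,0,0],[-1,-0.054,0.036,0,0],[-1,-0.054,0.036,0,0]]'; python3 -c "
from h import *
i=view('scene','s4.png')
R,t=np.array(i['R']),np.array(i['t'])
"
```

```text
t: 8.48
position: [565.7, -25.4, 53.5]
tool_rot: [-3.142, 0.0, 2.556]
ft_force: [1.1, -1.0, -0.9]
finger_gap: 0.255
grasp_force: 30.0
t: 9.48
position: [511.7, 10.6, 53.4]
tool_rot: [-3.141, -0.0, 2.556]
ft_force: [1.0, 0.6, -1.6]
finger_gap: 0.251
grasp_force: 30.0
```

View pics/s4.png

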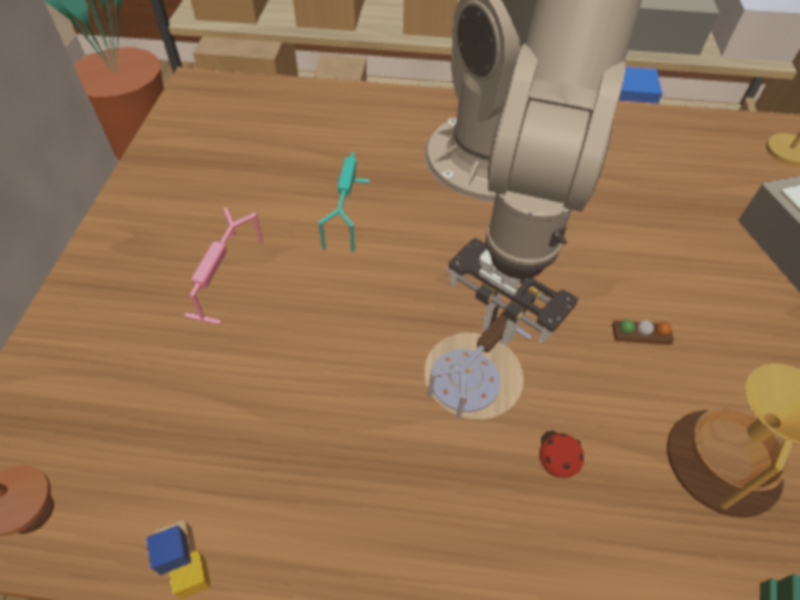

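The saucer sits at about (465,380), already mostly on the disc. The geometry puts its centre about 25 mm short, so I'll finish the drag and then ease the prongs off the rim.

```bash
python3 -m inch '[[-1,-0.004,0.0025,0,0],[-1,-0.008,0.005,0,0],[-1,-0.012,0.008,0,0],[-1,-0.016,0.0105,0,0],[-1,-0.0195,0.0125,0,0],[-1,-0.0205,0.0135,0,0],[-1,-0.0205,0.0135,0,0],[-1,-0.018,0.012,0,0],[-1,-0.0155,0.0102,0,0],[-1,-0.0155,0.0102,-0.001,0],[-1,-0.0155,0.0102,-0.0015,0],[-1,-0.0155,0.0102,-0.0015,0]]'; python3 -c "
from h import *
view('scene','s5.png')
i=cams.get_image('scene');print(ray(i,474,375,0))"
```

```text
t: 10.53
position: [497.5, 19.9, 52.2]
tool_rot: [3.141, 0.001, 2.555]
ft_force: [1.3, -2.4, 5.3]
finger_gap: 0.251
grasp_force: 30.0
[ 5.58187067e+02 -1.77032758e+01  1.13686838e-13]
```

View pics/s5.png

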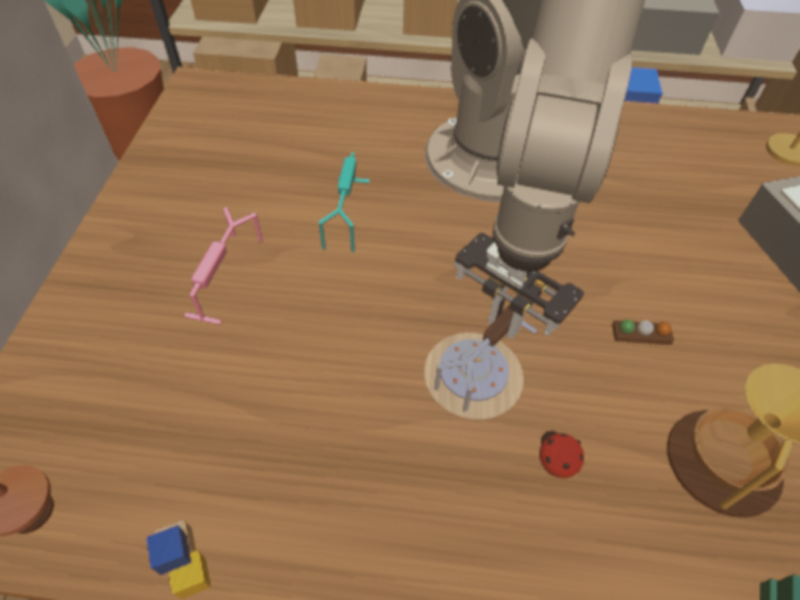

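The saucer rim is centred at (474,368) on the disc, and the feet are on the counter with about 5 N of contact. Releasing.

```bash
python3 -m inch '[[0.3,0,0,0,0],[0.3,0,0,0,0],[0.3,0,0,0,0],[0.3,0,0,0,0],[0.3,0,0,0,0],[0.3,0,0,0,0],[0.3,0,0,0,0],[0.3,0,0,0,0]]';python3 -m inch '[[0.3,0,0,0.02,0],[0.3,0,0,0.05,0],[0.3,0,0,0.09,0],[0.3,0,0,0.13,0],[0.3,0,0,0.17,0],[0.3,0,0,0.2,0],[0.3,-0.03,0.1,0.2,0],[0.3,-0.03,0.1,0.2,0],[0.3,-0.03,0.1,0.2,0],[0.3,-0.03,0.1,0.2,0],[0.3,-0.03,0.1,0.2,0],[0.3,-0.03,0.1,0.2,0]]'; python3 -c "
from h import *
view('scene','s6.png')"
```

```text
t: 11.3
position: [496.8, 20.4, 51.9]
tool_rot: [-3.142, -0.0, 2.556]
ft_force: [0.5, -0.9, 0.4]
finger_gap: 0.645
grasp_force: 0.0
t: 12.3
position: [466.9, 119.7, 252.0]
tool_rot: [-3.141, 0.0, 2.556]
ft_force: [0.1, -0.6, 0.7]
finger_gap: 0.648
grasp_force: 0.0
```

View pics/s6.png

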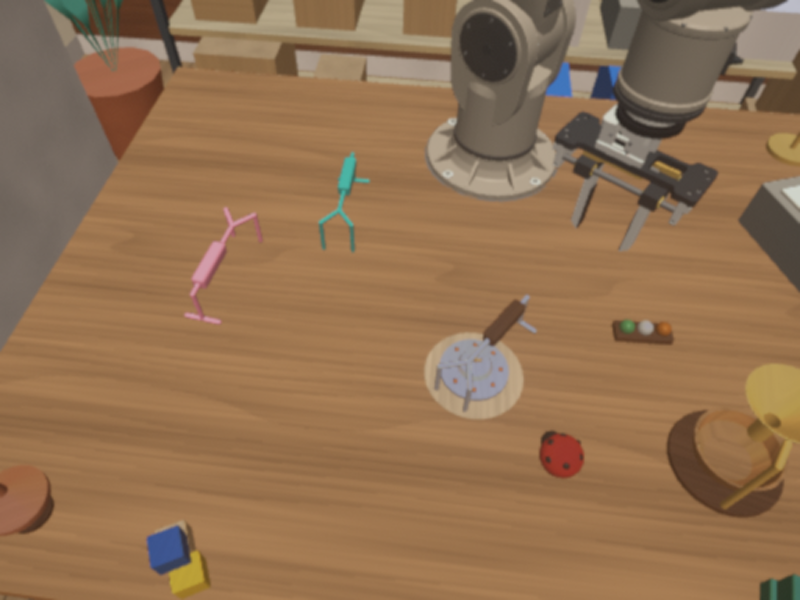

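The hook stands upright with its handle at about (505,322). The saucer is on the disc at (474,368), the ladybird is unmoved at (562,455), and the gripper is clear.

```bash
python3 -c "
from plant import workorder
print(workorder.finish_job())"
```

```text
the job is handed in; nothing more can be done
None
```

The job is handed in at about 12 s of the 42 s: the last picture shows the saucer centred on the pale disc, the hook upright on its own feet and released, and the ladybird where it was (no verdict was returned).

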